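# Set up the small potato for a scale photograph

## Robot

A 6-joint arm with a two-finger parallel gripper is mounted at the origin on a cart in front of the work surface, level with it; the furniture and walls round the work are solid. World frame = base frame: x ahead of the robot, y to its left, z up, the work surface at z = 0. Lengths are in m, angles in degrees, forces in N, time in s.
With the tool pointing down it reaches from about 0.35 to 0.875 m from the base axis. Payload 4.2 kg.
Tool frame: the origin (TCP) lies on the front face of the gripper's body, between the roots of the fingers; the fingertips stand 70 mm ahead of it and the grasp point (between the pads) lies 51 mm ahead of it (r.nose_length is the distance from the TCP to the fingertips, in m); z points along the fingers, y is the direction in which the jaws open and shut (so a half turn about z gives the same grasp; the last joint's range is limited). The gripper opens to 87 mm and grips with 3 to 60 N. Pads are 19 mm wide; open, the fingers measure 117 mm over their backs; the gripper's body (75 mm by 190 mm) begins 51 mm behind the grasp point.
Start: joints at [81.452, 22.042, 0.453, 0, -68.411, -14.817], TCP at [0.248, 0.574, 0.292] pointing down, gripper open.
Joint ranges: [-179.83, 179.83], [-69.29, 118.12], [-61.27, 80.66], [-181.25, 117.63], [-171.15, -9.14], [-177.46, 177.46]. Speed limits (degrees/s): [159.86, 159.86, 180, 180, 180, 180].

## Interface

Orientations are given as a 3x3 rotation matrix whose columns are the frame's x, y, z axes.
In Python, from station import telemetry, capture, order, r gives the robot as it stands.
- The arm moves only by the tool drive_tool, never from a script. Its argument "series" is a list of rows, each a list of 4 numbers: the shift along the tool's x, y, z as a fraction of full scale, then the turn about the tool's z as a fraction of full scale. In form: [[dx, dy, dz, turn], ...]. A call has 1 to 10 rows; each row is the pose to reach, as a shift and turn from the pose commanded when the call began, along the tool's axes at that moment; what a row does not reach only later rows make up. Full scale, the value 1, is 0.12 m for a shift and 2 rad for a turn. A row lasts 1/8 s, in which the tool goes at most 62.5 mm and 10.7 degrees, less where a joint would pass 70% of its speed; a pose out of reach is approached as far as the arm can. A call with a number of a shift or a turn outside -1 to 1 is refused whole. A call with a gripper value outside its range is refused whole. "fingers" is the finger opening in mm, from 0 to 87, set as the call begins (left out, the last holds). The fingers move at their own pace and stop on an object; the grip force is fixed at half the most. Time passes only in rows, so rows that repeat a pose let the fingers close. It gives the time, the measured TCP pose, the force and the opening at its end, in the units of the state.
- telemetry.sense(): the state, without advancing time (a new reading comes with each control period).
- capture(name): name is "side" or "top"; returns a dict with "color" (400x640x3 uint8, blue, green, red), "fx", "fy", "cx", "cy" (pixels), "eye" and "attitude" of the camera in the world. Camera axes: x right, y up, looking along -z (the intrinsics and any distortion apply to the point x, -y, -z); pixel columns grow to the right and rows downward; lengths in m; the calibration is good to about 2 mm. A picture is of the moment at which its call begins. There is no depth.
- order.finish_job(): hands the job in, once; it reports no verdict.
The state is a dict: "time_s": time; "joints": joint angles; "joint_velocities": joint speeds; "effort": joint torques, N m; "tcp_pos": TCP position; "ee_rot": TCP orientation; "wrist_force": force on the tool from outside, world axes, zero at the start; "moment": the same for the moment, N m; "gripper_width": opening from 0.0 (shut) to 1.0 (fully open).
Only numpy, scipy, OpenCV 4.12 (cv2) and the standard library are available. Lean on these libraries where they do the work, as an engineer would, in place of code of your own. Each camera call takes 0.05 s, during which the arm holds its last target. There are 200 camera calls.

## Task

The small potato is to be photographed on the cutting board with the safety rule beside it for scale, but it is lying against the board's near long edge, just where the rule belongs. First set the potato in the middle of the board; then lay the rule flat on the worktop, its graduated edge flush against the board's near long edge and covering that edge from corner to corner. Leave the peeler, the small beaker and the tape where they are.

Things in the scene. Friction and masses are not known exactly. Their poses are not given: they have to be found in the camera images.
- board: Pale flat cutting board, 160 x 230 x 9 mm, lying flat and held to the worktop so that it does not shift. Origin: centre of its underside. x axis across its width, pointing away from the robot (up to half a radian to its right); y axis along its length; z up. Near long edge: the straight 230 mm side at x = -80 mm.
- board_middle (a point): Centre of the board's top face, 9 mm above the worktop; axes as the board's.
- board_edge (a point): Middle of the board's near long edge (80 mm from the board's centre, on the robot's side), at worktop height; axes as the board's (x into the board, y along the edge).
- half_potato: Small brown potato (the one at the board), 65 mm (its x) by 85 mm (its y) and 39 mm high, 0.12 kg, lying on the worktop in front of the board's near long edge, its long axis roughly at right angles to that edge. Origin: centre of its underside. Take it across its 65 mm width.
- potato_core (a point): Centre of the potato, 19 mm above its underside.
- rule: Metal safety rule, flat on the worktop left of the board, beside the peeler: blade 280 mm long (y), 45 wide, 5 thick; raised grey grip bar 14 mm wide, 160 long, from 5 to 24 mm above the underside, to hold it by. Origin: underside, below the middle of the bar. The graduated edge is the long edge at x = +30 mm, farther from the bar; plain back edge at x = -15 mm. z up.
- rule_edge (a point): Middle of the rule's graduated edge, at its underside; axes as the rule's.
- rule_edge_left (a point): Point on the rule's graduated edge 110 mm from its middle, towards the rule's +y end.
- rule_edge_right (a point): Point on the rule's graduated edge 110 mm from its middle, towards the rule's -y end.
- peeler: Bystander: black-handled peeler, 33 x 228 x 26 mm (long along y), lying left of the board, beside the rule. Origin: centre of its underside.
- small_beaker: Bystander: glass beaker, 78 mm wide, 94 mm high, standing behind the board to the left. Origin: centre of its underside.
- tape: Bystander: roll of tape, 104 mm across, 25 mm high, lying flat behind the board to the right. Origin: centre of its underside.
There are look-alikes about, which are no part of the job. Several things have the shape of the half_potato; the one meant has the colours described above.

How it is judged (in metres and radians):
On the way:
1. the potato stands released on the middle of the board while the rule still lies where it started (x of potato_core in the frame of board_middle between -0.04 and 0.04 m and y of potato_core in the frame of board_middle between -0.07 and 0.07 m and z of potato_core in the frame of board_middle between 0.005 and 0.05 m and contact force between the fingers and half_potato below 0.1 N and linear speed of half_potato below 0.02 m/s and distance of rule from where it was at the start of the episode below 0.03 m), for 0.2 s.
At the end, for the whole second after the job is handed in: Potato on the board, centre within 40 mm across and 70 mm along of its middle; rule flat on the worktop, graduated edge within 3 mm of the board's near long edge (both 110 mm marks), its middle within 25 mm of that edge's middle, so corner to corner; both at rest, released (x of potato_core in the frame of board_middle between -0.04 and 0.04 m and y of potato_core in the frame of board_middle between -0.07 and 0.07 m and z of potato_core in the frame of board_middle between 0.005 and 0.05 m and contact force between the fingers and half_potato below 0.1 N and linear speed of each of half_potato, rule below 0.02 m/s and x of rule_edge_left in the frame of board_edge between -0.003 and 0.003 m and x of rule_edge_right in the frame of board_edge between -0.003 and 0.003 m and y of rule_edge in the frame of board_edge between -0.025 and 0.025 m and height (world z) of rule below 0.003 m and angle between rule's own z axis and vertical below 0.03 rad); the robot touches nothing.
It fails at once if the peeler is pushed away by more than 30 mm (distance of peeler from where it was at the start of the episode above 0.03 m).
It fails at once if the small beaker is pushed away by more than 30 mm (distance of small_beaker from where it was at the start of the episode above 0.03 m).
It fails at once if the roll of tape is pushed away by more than 30 mm (distance of tape from where it was at the start of the episode above 0.03 m).
It also fails if it takes over 67 s, if anything falls off the work surface, if the arm or the gripper's body presses on something with over 40 N, if the wrist force passes 120 N, or if a joint passes its speed limit or range.

## Working session

There is one attempt and no reset: what is moved stays moved. The work goes in short steps, Python scripts to look and compute and a tool call to move; the robot and the scene stay as the last step left them, time stands still between calls to the robot, and variables do not carry over. Pictures are saved under pics/ and viewed, about 8 in all and at most 12, crops included, and the job is handed in when it is done.

Besides the shell and the picture viewer there is one more tool, called after "Emit:" as name([rows], argument=value, ...), one row to a line, values as JSON. drive_tool: Moves the arm, as the interface text tells. Shift numbers are shares of 0.12 m and turn numbers shares of 2 rad, none past 1 either way. Its arguments: {"type":"object","properties":{"series":{"type":"array","items":{"type":"array","items":{"type":"number","minimum":-1,"maximum":1}}},"fingers":{"type":"number"}},"required":["series"]}

```bash
ls; mkdir -p pics; python3 - <<'E'
from station import telemetry,capture,order,r
import cv2
s=telemetry.sense(); print(s['time_s'],s['tcp_pos'],s['ee_rot'],s['gripper_width'])
for n in('top','side'):
    c=capture(n); cv2.imwrite(f'pics/{n}0.png',c['color']); print(n,{k:v for k,v in c.items() if k!='color'})
E
```

```text
pics
0.0 [0.24766912 0.57333971 0.29117397] [[ 9.17929040e-01 -3.96743869e-01 -7.61688388e-04]
 [-3.96744585e-01 -9.17926787e-01 -2.03655657e-03]
 [ 1.08817156e-04  2.17161016e-03 -9.99997636e-01]] 0.9952528550223292
top {'fx': 417.363034844001, 'fy': 417.363034844001, 'cx': 316.3809709618355, 'cy': 197.52585744923434, 'eye': array([ 0.23049088, -0.08215345,  1.40277527]), 'attitude': array([[ 0.01123113,  0.98156245, -0.19081148],
       [-0.99977667,  0.00760674, -0.01971648],
       [-0.0179015 ,  0.1909903 ,  0.98142867]])}
side {'fx': 507.17486127748504, 'fy': 507.17486127748504, 'cx': 324.8700223680812, 'cy': 199.16713948839302, 'eye': array([-0.28255658,  0.18540211,  1.47248036]), 'attitude': array([[-0.33211286,  0.81919332, -0.46757177],
       [-0.94321905, -0.29170698,  0.15888635],
       [-0.00623531,  0.4937908 ,  0.86955838]])}
```

View pics/top0.png

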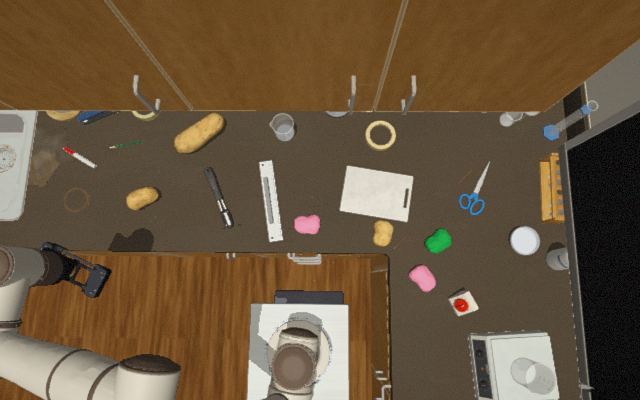

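View pics/side0.png

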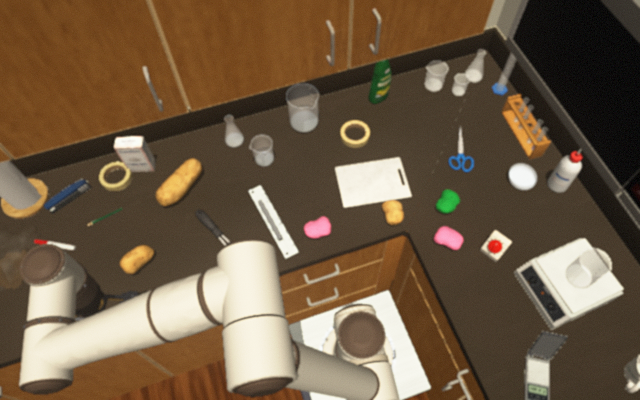

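The top view shows the board with corners near (346,166), (413,174), (407,221), (340,210). The brown potato is at (383,233), the rule at (270,200), the peeler at (218,198), the beaker at (283,127) and the tape at (380,136). I'll zoom in for accurate measurement.

```bash
cat > h.py <<'E'
import numpy as np,cv2
from station import telemetry,capture,order,r
def w(c,uv,z=0.):
    uv=np.atleast_2d(np.array(uv,float)); d=np.c_[(uv[:,0]-c['cx'])/c['fx'],-(uv[:,1]-c['cy'])/c['fy'],-np.ones(len(uv))]@np.array(c['attitude']).T
    e=np.array(c['eye']); return (e+d*((z-e[2])/d[:,2:]))[:,:2]
def px(c,P):
    p=(np.atleast_2d(P)-c['eye'])@np.array(c['attitude']); return np.c_[c['cx']-c['fx']*p[:,0]/p[:,2],c['cy']+c['fy']*p[:,1]/p[:,2]]
def crop(c,x0,y0,x1,y1,k,name):
    cv2.imwrite('pics/'+name+'.png',cv2.resize(c['color'][y0:y1,x0:x1],None,fx=k,fy=k,interpolation=cv2.INTER_CUBIC))
E
python3 - <<'E'
from h import *
c=capture('top'); crop(c,240,145,435,265,4,'top1')
c2=capture('side'); crop(c2,230,140,430,270,4,'side1')
print('board top corners',w(c,[(346,166),(413,174),(407,221),(340,210)],.009).round(3).tolist())
print('potato',w(c,(383,233),.02),w(c2,(393,212),.02))
E
```

```text
board top corners [[0.613, -0.155], [0.586, -0.384], [0.424, -0.359], [0.459, -0.134]]
potato [[ 0.38137755 -0.27635091]] [[ 0.37917004 -0.27229338]]
```

View pics/top1.png

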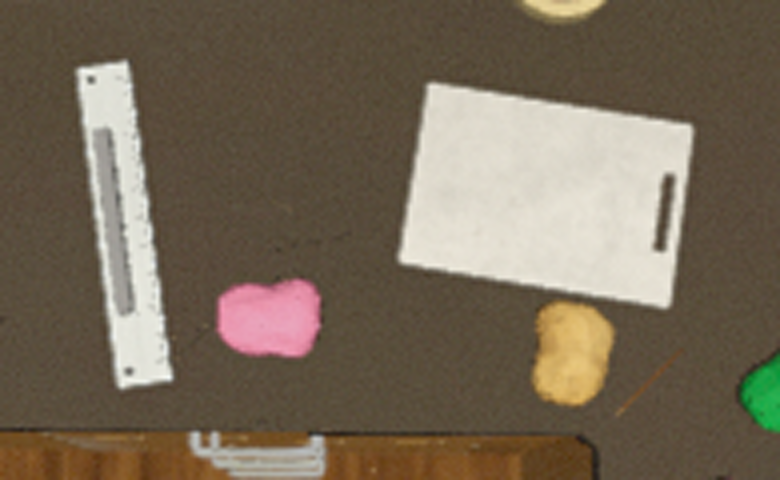

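View pics/side1.png

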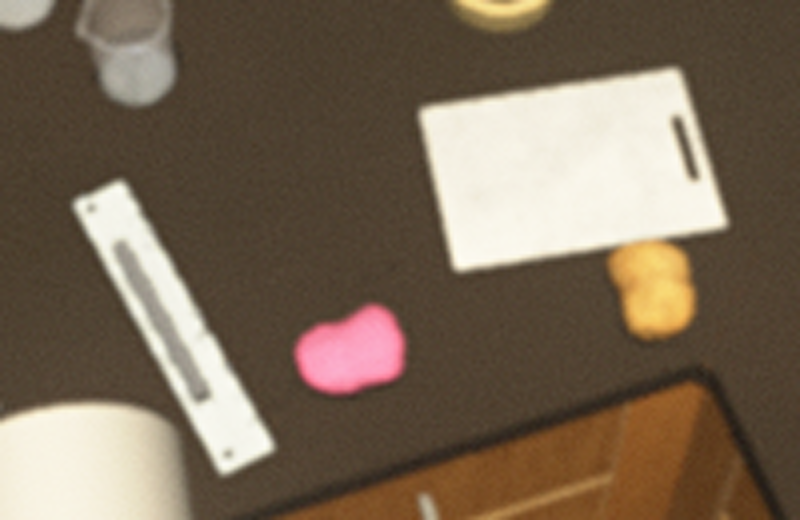

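The crops show the rule's graduated edge on its right (world -y) side, with the grey bar left of centre. The potato's waist lies along the board's near edge, with its centre at about crop (573,353). Next I'll fit each shape's position from both cameras.

```bash
cat >> h.py <<'E'
def blob(c,fn,near,z,k=8):
    "min-area rectangle in world of the blob of mask fn(BGR) at world point near"
    u,v=px(c,[[*near,z]])[0].round().astype(int); x0,y0=max(u-70,0),max(v-60,0)
    im=cv2.resize(c['color'][y0:y0+120,x0:x0+140],None,fx=k,fy=k,interpolation=cv2.INTER_CUBIC)
    m=cv2.morphologyEx(fn(im.astype(int)).astype(np.uint8),cv2.MORPH_OPEN,np.ones((9,9)))
    cs,_=cv2.findContours(m,cv2.RETR_EXTERNAL,cv2.CHAIN_APPROX_NONE)
    q=np.array([u-x0,v-y0])*k
    t=max([t for t in cs if cv2.contourArea(t)>800],key=lambda t:cv2.pointPolygonTest(t,tuple(map(float,q)),True))
    P=w(c,(t[:,0]+.5)/k-.5+[x0,y0],z)
    o=P.mean(0); (a,s,g)=cv2.minAreaRect(((P-o)*1000).astype(np.float32))
    i=int(s[0]<s[1])   # short side direction
    ang=g+(90 if s[0]>s[1] else 0)
    ang=(ang+90)%180-90   # angle of the short axis
    return np.array(a)/1000+o,np.array(sorted(s)).round(1),ang
white=lambda i:(i.sum(2)>420)&(i.max(2)-i.min(2)<60)
rulem=lambda i:(i.sum(2)>380)&(i.max(2)-i.min(2)<60)
brown=lambda i:(i[...,2]-i[...,0]>45)&(i[...,2]>120)
E
python3 - <<'E'
from h import *
for n in('top','side'):
    c=capture(n)
    for nm,f,p,z in(('board',white,(.52,-.26),.009),('rule',rulem,(.49,.10),.005),('potato',brown,(.38,-.275),.015)):
        try: print(n,nm,*blob(c,f,p,z))
        except Exception as e: print(n,nm,e)
E
```

```text
top board [ 0.51891764 -0.2576526 ] [162.1 232.1] -9.171302795410156
top rule [0.49268606 0.10313193] [ 49.2 283.7] -80.73641395568848
top potato [ 0.3820262  -0.27659235] [65.8 87. ] 84.5449447631836
side board [ 0.51665846 -0.25579259] [166.2 234.5] -9.169647216796875
side rule [0.49105694 0.10484258] [ 51.2 286.7] -80.62163734436035
side potato [ 0.38363841 -0.27705326] [67.3 92.5] 83.28443145751953
```

Emit:
drive_tool([
  [0.5,0.48,0,0.1],
  [1,0.97,0,0.2],
  [1,0.97,0,0.3],
  [1,0.97,0,0.4],
  [1,0.97,0,0.5],
  [1,0.97,0,0.6],
  [1,0.97,0,0.7],
  [1,0.97,0,0.8],
  [1,0.97,0,0.9],
  [1,0.97,0,0.9],
], fingers=87)

```text
time_s: 1.55
tcp_pos: [0.3118, 0.4192, 0.2923]
ee_rot: [[-0.598, -0.801, -0.0], [-0.801, 0.598, 0.0], [-0.0, 0.0, -1.0]]
wrist_force: [-0.0, 0.3, -0.0]
gripper_width: 1.002
```

As predicted. Traversing above everything at constant height.

Emit:
drive_tool([
  [0.35,-0.35,0,0],
  [0.7,-0.7,0,0],
  [1,-1,0,0],
  [1,-1,0,0],
])

```text
time_s: 2.05
tcp_pos: [0.3367, 0.2486, 0.2925]
ee_rot: [[-0.597, -0.802, -0.0], [-0.802, 0.597, 0.0], [-0.0, 0.0, -1.0]]
wrist_force: [-0.4, -0.5, -0.6]
gripper_width: 0.998
```

Emit:
drive_tool([
  [0.35,-0.35,0,0],
  [0.7,-0.7,0,0],
  [1,-1,0,0],
  [1,-1,0,0],
])

```text
time_s: 2.55
tcp_pos: [0.3622, 0.0817, 0.2924]
ee_rot: [[-0.599, -0.801, 0.0], [-0.801, 0.599, 0.0], [-0.0, -0.0, -1.0]]
wrist_force: [-0.8, -0.8, 0.1]
gripper_width: 0.998
```

Emit:
drive_tool([
  [0.35,-0.35,0,0],
  [0.7,-0.7,0,0],
  [1,-1,0,0],
  [1,-1,0,0],
])

```text
time_s: 3.05
tcp_pos: [0.388, -0.0858, 0.2921]
ee_rot: [[-0.599, -0.801, -0.0], [-0.801, 0.599, -0.0], [0.0, -0.0, -1.0]]
wrist_force: [0.3, 1.1, -0.5]
gripper_width: 0.999
```

Emit:
drive_tool([
  [0.35,-0.35,0.2,0.1],
  [0.7,-0.7,0.4,0.2],
  [1,-1,0.6,0.3],
  [1,-1,0.7,0.4],
  [1,-1,0.75,0.5],
  [1,-1,0.75,0.524],
  [1,-1,0.75,0.524],
])

```text
time_s: 3.92
tcp_pos: [0.4135, -0.2507, 0.2021]
ee_rot: [[-0.994, 0.11, 0.0], [0.11, 0.994, 0.0], [-0.0, 0.0, -1.0]]
wrist_force: [-0.5, -0.3, 0.9]
gripper_width: 1.002
```

Emit:
drive_tool([
  [0.12,-0.12,0.1,0],
  [0.233,-0.246,0.3,0],
  [0.233,-0.246,0.5,0],
  [0.233,-0.246,0.5,0],
])

```text
time_s: 4.42
tcp_pos: [0.3792, -0.2779, 0.1405]
ee_rot: [[-0.994, 0.114, -0.005], [0.114, 0.994, 0.002], [0.005, 0.001, -1.0]]
wrist_force: [0.0, -0.2, 1.1]
gripper_width: 1.003
```

Emit:
drive_tool([
  [0,0,0.15,0],
  [0,0,0.3,0],
  [0,0,0.45,0],
  [0,0,0.558,0],
  [0,0,0.558,0],
])

```text
time_s: 5.05
tcp_pos: [0.3809, -0.2781, 0.075]
ee_rot: [[-0.994, 0.113, -0.001], [0.113, 0.994, 0.0], [0.001, 0.0, -1.0]]
wrist_force: [0.9, 0.1, 0.5]
gripper_width: 0.995
```

Emit:
drive_tool([
  [0,0,0,0],
  [0,0,0,0],
  [0,0,0,0],
  [0,0,0,0],
  [0,0,0,0],
  [0,0,0,0],
  [0,0,0,0],
  [0,0,0,0],
], fingers=40)

```text
time_s: 6.05
tcp_pos: [0.3812, -0.2781, 0.0757]
ee_rot: [[-0.994, 0.114, 0.0], [0.114, 0.994, -0.0], [-0.0, -0.0, -1.0]]
wrist_force: [-0.5, 3.8, 6.0]
gripper_width: 0.691
```

Emit:
drive_tool([
  [0,0,-0.15,0],
  [0,0,-0.3,0],
  [0,0,-0.45,0],
  [0,0,-0.45,0],
  [-0.25,0.08,-0.45,0],
  [-0.5,0.15,-0.45,0],
  [-0.75,0.23,-0.45,0],
  [-1,0.3,-0.45,0],
  [-1,0.3,-0.45,0],
])

```text
time_s: 7.18
tcp_pos: [0.5058, -0.2557, 0.1276]
ee_rot: [[-0.994, 0.113, -0.001], [0.113, 0.994, 0.0], [0.001, 0.0, -1.0]]
wrist_force: [-0.4, 1.1, -1.8]
gripper_width: 0.691
```

Emit:
drive_tool([
  [-0.11,0,0,0],
  [-0.11,0,0.1,0],
  [-0.11,0,0.2,0],
  [-0.11,0,0.28,0],
  [-0.11,0,0.34,0],
  [-0.11,0,0.37,0],
  [-0.11,0,0.37,0],
])

```text
time_s: 8.05
tcp_pos: [0.5177, -0.2577, 0.0851]
ee_rot: [[-0.994, 0.114, 0.001], [0.114, 0.994, -0.0], [-0.001, -0.0, -1.0]]
wrist_force: [-0.3, 0.4, -1.5]
gripper_width: 0.688
```

Emit:
drive_tool([
  [0,0,0.005,0],
  [0,0,0.005,0],
  [0,0,0.005,0],
  [0,0,0.005,0],
  [0,0,0.005,0],
  [0,0,0.005,0],
], fingers=87)

```text
time_s: 8.8
tcp_pos: [0.5175, -0.2576, 0.0843]
ee_rot: [[-0.993, 0.114, -0.0], [0.114, 0.993, -0.0], [0.0, -0.0, -1.0]]
wrist_force: [-0.0, -0.2, 0.5]
gripper_width: 0.998
```

Emit:
drive_tool([
  [0,0,-0.2,0],
  [0,0,-0.4,0],
  [0,0,-0.7,0],
  [0,0,-1,0],
  [0,0,-1,0],
])

```text
time_s: 9.43
tcp_pos: [0.519, -0.258, 0.2078]
ee_rot: [[-0.994, 0.113, 0.007], [0.113, 0.994, -0.002], [-0.007, -0.001, -1.0]]
wrist_force: [0.7, -0.2, -0.3]
gripper_width: 0.999
```

```bash
python3 - <<'E'
from h import *
c=capture('side'); crop(c,230,120,430,270,4,'side2')
print(telemetry.sense()['tcp_pos'])
for nm,f,p,z in(('rule',rulem,(.49,.10),.005),('potato',brown,(.517,-.257),.024)):
    try: print(nm,*blob(c,f,p,z))
    except Exception as e: print(nm,e)
E
```

```text
[ 0.51789055 -0.25765347  0.20562631]
rule [0.43990524 0.03342523] [189.9 406.5] -82.99412488937378
potato [ 0.49076441 -0.25374463] [37.3 61.6] -10.411949157714844
```

View pics/side2.png

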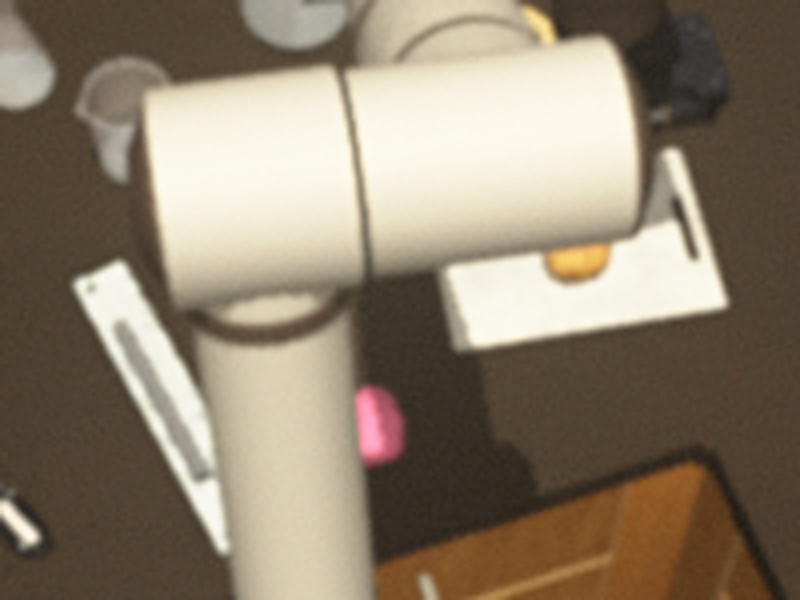

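The potato sits on the board at the right spot, partly hidden by the arm at crop (577,262), and the rule hasn't moved. Now going to the rule.

Emit:
drive_tool([
  [0.1,0.4,0,0],
  [0.2,0.8,0,0],
  [0.2,1,0,0],
  [0.2,1,0,0],
])

```text
time_s: 9.98
tcp_pos: [0.5068, -0.1343, 0.2032]
ee_rot: [[-0.994, 0.111, -0.002], [0.111, 0.994, 0.0], [0.002, -0.0, -1.0]]
wrist_force: [-0.1, 0.3, -0.6]
gripper_width: 0.998
```

Emit:
drive_tool([
  [0.1,0.4,0,0],
  [0.2,0.8,0,0],
  [0.2,1,0,0],
  [0.2,1,0,0],
])

```text
time_s: 10.48
tcp_pos: [0.4971, -0.0132, 0.2036]
ee_rot: [[-0.994, 0.112, -0.001], [0.112, 0.994, -0.0], [0.001, -0.0, -1.0]]
wrist_force: [0.1, -0.4, 0.3]
gripper_width: 0.998
```

Emit:
drive_tool([
  [0.1,0.4,0,-0.07],
  [0.175,0.8,0,-0.138],
  [0.175,1,0,-0.138],
  [0.175,1,0,-0.138],
  [0.175,1,0,-0.138],
])

```text
time_s: 11.1
tcp_pos: [0.4898, 0.1065, 0.2037]
ee_rot: [[-0.987, -0.16, -0.001], [-0.16, 0.987, -0.001], [0.002, -0.001, -1.0]]
wrist_force: [-0.2, -0.2, -0.4]
gripper_width: 1.004
```

```bash
python3 - <<'E'
from h import *
s=telemetry.sense();print(s['tcp_pos'],np.degrees(np.arctan2(s['ee_rot'][1][0],s['ee_rot'][0][0])),s['joints'])
for n in('top','side'):
    c=capture(n)
    for nm,f,p,z in(('board',white,(.52,-.33),.009),('potato',brown,(.517,-.257),.024)):
        try: print(n,nm,*blob(c,f,p,z))
        except Exception as e: print(nm,e)
E
```

```text
[0.48977744 0.10654792 0.2037167 ] -170.81981050225062 [ 3.08612260e+01  1.51497223e+01 -2.38371037e+01 -7.95371276e-03
 -5.11084406e+01 -1.11676014e+02]
top board [ 0.51887892 -0.25767929] [162.1 232. ] -9.225395202636719
top potato [ 0.51920978 -0.26096014] [63.8 87.3] 85.41907501220703
side board [ 0.48956256 -0.21331648] [246.8 313. ] -12.00830078125
side potato [ 0.52011328 -0.25964299] [68.1 95.3] 86.65029907226562
```

Emit:
drive_tool([
  [-0.016,0.035,0.2,0],
  [-0.016,0.035,0.4,0],
  [-0.016,0.035,0.6,0],
  [-0.016,0.035,0.6,0],
], fingers=60)

```text
time_s: 11.7
tcp_pos: [0.4902, 0.1109, 0.1308]
ee_rot: [[-0.987, -0.159, -0.004], [-0.159, 0.987, -0.002], [0.004, -0.002, -1.0]]
wrist_force: [0.7, 0.3, 0.6]
gripper_width: 0.706
```

Emit:
drive_tool([
  [0,0,0.15,0],
  [0,0,0.3,0],
  [0,0,0.4,0],
  [0,0,0.455,0],
  [0,0,0.455,0],
  [0,0,0.455,0],
])

```text
time_s: 12.45
tcp_pos: [0.4916, 0.1125, 0.0782]
ee_rot: [[-0.987, -0.161, 0.001], [-0.161, 0.987, 0.0], [-0.001, 0.0, -1.0]]
wrist_force: [0.6, 0.8, 0.1]
gripper_width: 0.694
```

Emit:
drive_tool([
  [0,0,0,0],
  [0,0,0,0],
  [0,0,0,0],
  [0,0,0,0],
  [0,0,0,0],
  [0,0,0,0],
  [0,0,0,0],
  [0,0,0,0],
], fingers=0)

```text
time_s: 13.45
tcp_pos: [0.4911, 0.1123, 0.0777]
ee_rot: [[-0.987, -0.161, -0.0], [-0.161, 0.987, -0.0], [0.0, -0.0, -1.0]]
wrist_force: [-0.4, -0.2, 0.2]
gripper_width: 0.155
```

Rule is gripped (13.5 mm, the bar width). Lifting and carrying it to a 25 mm standoff in front of the board edge.

Emit:
drive_tool([
  [0,0,-0.1,0],
  [0,0,-0.2,0],
  [0,0,-0.32,0],
  [0,0,-0.44,0],
  [0,0,-0.55,0],
  [0,0,-0.6,0],
  [0,0,-0.6,0],
])

```text
time_s: 14.32
tcp_pos: [0.4913, 0.1124, 0.1501]
ee_rot: [[-0.987, -0.161, 0.001], [-0.161, 0.987, 0.001], [-0.001, 0.0, -1.0]]
wrist_force: [-0.2, -0.1, -1.9]
gripper_width: 0.156
```

Emit:
drive_tool([
  [0.08,-0.16,0,-0.05],
  [0.16,-0.33,0,-0.1],
  [0.25,-0.5,0,-0.15],
  [0.33,-0.66,0,-0.2],
  [0.42,-0.83,0,-0.25],
  [0.5,-1,0,-0.3],
  [0.5,-1,0,-0.3],
  [0.5,-1,0,-0.3],
])

```text
time_s: 15.32
tcp_pos: [0.4515, -0.0155, 0.1495]
ee_rot: [[-0.724, -0.69, -0.0], [-0.69, 0.724, -0.0], [0.0, 0.0, -1.0]]
wrist_force: [-0.6, -0.0, -1.7]
gripper_width: 0.158
```

Emit:
drive_tool([
  [0.2,-0.12,0,0],
  [0.4,-0.24,0,0],
  [0.6,-0.35,0,0],
  [0.75,-0.43,0,0],
  [0.83,-0.47,0,0],
  [0.83,-0.47,0,0],
])

```text
time_s: 16.08
tcp_pos: [0.4183, -0.1253, 0.1496]
ee_rot: [[-0.724, -0.69, 0.0], [-0.69, 0.724, 0.0], [-0.0, 0.0, -1.0]]
wrist_force: [-0.7, -0.3, -1.1]
gripper_width: 0.161
```

Emit:
drive_tool([
  [0.15,-0.08,0,-0.05],
  [0.3,-0.16,0,-0.1],
  [0.45,-0.25,0,-0.15],
  [0.6,-0.33,0,-0.2],
  [0.75,-0.42,0,-0.25],
  [0.83,-0.47,0,-0.3],
  [0.83,-0.47,0,-0.325],
  [0.83,-0.47,0,-0.325],
  [0.83,-0.47,0,-0.325],
])

```text
time_s: 17.2
tcp_pos: [0.3854, -0.2344, 0.1497]
ee_rot: [[-0.158, -0.987, 0.0], [-0.987, 0.158, -0.0], [-0.0, -0.0, -1.0]]
wrist_force: [-0.2, 0.5, -1.7]
gripper_width: 0.156
```

```bash
python3 - <<'E'
from h import *
s=telemetry.sense();R=s['ee_rot'];print(s['tcp_pos'],np.degrees(np.arctan2(R[1][0],R[0][0])),s['gripper_width'],s['wrist_force'])
b=np.array([.518,-.257]);a=np.radians(-9.17);bx=np.array([np.cos(a),np.sin(a)]);d=b-.135*bx-s['tcp_pos'][:2]
print('to standoff, units',(np.array(R)[:2,:2].T@d/.12).round(3),'d',d)
t,c=capture('top'),capture('side')
A=cv2.resize(t['color'][145:265,300:440],None,fx=4,fy=4,interpolation=2);B=cv2.resize(c['color'][130:250,310:450],None,fx=4,fy=4,interpolation=2)
cv2.imwrite('pics/m3.png',cv2.vconcat([A,B])[:, :]) ; cv2.imwrite('pics/m3.png',cv2.resize(cv2.hconcat([A,B]),(800,343)))
E
```

```text
[ 0.38541147 -0.23442066  0.14968485] -99.10316409359856 0.15626247058584442 [-0.21096364  0.53628964 -1.65260713]
to standoff, units [0.01  0.004] d [-0.00068615 -0.00106516]
```

View pics/m3.png

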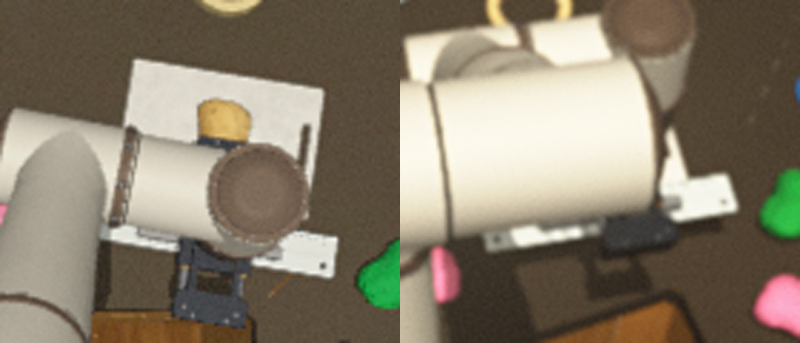

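The left half (top view) shows the rule in hand level and parallel to the board's near edge, with the potato at crop (225,120) on the board. The right half (side view) agrees. Lowering at the standoff now, then creeping in.

Emit:
drive_tool([
  [0.01,0,0.15,0],
  [0.01,0,0.3,0],
  [0.01,0,0.42,0],
  [0.01,0,0.52,0],
  [0.01,0,0.58,0],
  [0.01,0,0.595,0],
  [0.01,0,0.595,0],
])

```text
time_s: 18.18
tcp_pos: [0.3851, -0.2361, 0.0785]
ee_rot: [[-0.158, -0.987, 0.001], [-0.987, 0.158, -0.0], [0.0, -0.001, -1.0]]
wrist_force: [-0.4, -0.6, -1.3]
gripper_width: 0.158
```

Emit:
drive_tool([
  [0,-0.05,0,0],
  [0,-0.1,0,0],
  [0,-0.14,0,0],
  [0,-0.16,0,0],
  [0,-0.16,0,0],
  [0,-0.16,0,0],
])

```text
time_s: 18.92
tcp_pos: [0.4035, -0.239, 0.0782]
ee_rot: [[-0.158, -0.987, -0.0], [-0.987, 0.158, 0.0], [-0.0, 0.0, -1.0]]
wrist_force: [0.2, -0.2, -1.7]
gripper_width: 0.16
```

```bash
python3 - <<'E'
from h import *
s=telemetry.sense();R=s['ee_rot'];print(s['tcp_pos'],np.degrees(np.arctan2(R[1][0],R[0][0])),s['gripper_width'],s['wrist_force'],s['moment'])
E
```

```text
[ 0.40354532 -0.23903852  0.0782106 ] -99.11568656886591 0.1598220417239818 [ 0.16876536 -0.21716176 -1.7145052 ] [ 0.07521242 -0.05157817 -0.03481438]
```

Emit:
drive_tool([
  [0,-0.01,0,0],
  [0,-0.02,0,0],
  [0,-0.03,0,0],
  [0,-0.03,0,0],
  [0,-0.03,0,0],
])

```text
time_s: 19.55
tcp_pos: [0.4073, -0.2397, 0.0783]
ee_rot: [[-0.158, -0.987, -0.0], [-0.987, 0.158, 0.0], [-0.0, 0.0, -1.0]]
wrist_force: [0.7, -0.5, -0.4]
gripper_width: 0.156
```

Emit:
drive_tool([
  [0,-0.007,0,0],
  [0,-0.013,0,0],
  [0,-0.013,0,0],
  [0,-0.013,0,0],
])

```text
time_s: 20.05
tcp_pos: [0.4089, -0.2399, 0.0783]
ee_rot: [[-0.158, -0.987, -0.0], [-0.987, 0.158, 0.0], [-0.0, 0.0, -1.0]]
wrist_force: [0.3, 0.5, -1.1]
gripper_width: 0.16
```

Emit:
drive_tool([
  [0,-0.004,0,0],
  [0,-0.008,0,0],
  [0,-0.008,0,0],
  [0,-0.008,0,0],
])

```text
time_s: 20.55
tcp_pos: [0.4098, -0.2401, 0.0783]
ee_rot: [[-0.158, -0.987, -0.0], [-0.987, 0.158, 0.0], [-0.0, 0.0, -1.0]]
wrist_force: [0.6, 0.3, -2.3]
gripper_width: 0.158
```

Emit:
drive_tool([
  [0,-0.004,0,0],
  [0,-0.008,0,0],
  [0,-0.008,0,0],
  [0,-0.008,0,0],
])

```text
time_s: 21.05
tcp_pos: [0.4101, -0.2401, 0.0781]
ee_rot: [[-0.159, -0.987, -0.001], [-0.987, 0.159, 0.0], [-0.0, 0.001, -1.0]]
wrist_force: [-2.2, -0.4, -0.3]
gripper_width: 0.157
```

```bash
python3 - <<'E'
from station import telemetry
s=telemetry.sense();print(s['tcp_pos'],s['wrist_force'],s['moment'])
E
```

```text
[ 0.41012633 -0.24012148  0.07812304] [-2.22043584 -0.40097569 -0.29038133] [0.15574069 0.6003024  0.02879544]
```

Contact has begun (force -2.2 N, x motion stalling). One more push to seat it, then down onto the worktop.

Emit:
drive_tool([
  [0,-0.004,0,0],
  [0,-0.008,0,0],
  [0,-0.008,0,0],
  [0,-0.008,0.003,0],
  [0,-0.008,0.006,0],
  [0,-0.008,0.006,0],
])

```text
time_s: 21.8
tcp_pos: [0.4103, -0.2401, 0.0777]
ee_rot: [[-0.159, -0.987, -0.003], [-0.987, 0.159, 0.001], [-0.0, 0.003, -1.0]]
wrist_force: [-6.7, 1.2, 4.4]
gripper_width: 0.157
```

```bash
python3 - <<'E'
from h import *
s=telemetry.sense();R=s['ee_rot'];print(s['tcp_pos'],np.degrees(np.arctan2(R[1][0],R[0][0])),s['wrist_force'],s['moment'])
E
```

```text
[ 0.41031906 -0.24011392  0.07767138] -99.13025805213684 [-6.67977302  1.2035381   4.44569793] [0.54321683 1.68208354 0.02109295]
```

Emit:
drive_tool([
  [0,0.006,0,0],
  [0,0.006,0,0],
  [0,0.006,0,0],
  [0,0.006,0,0],
  [0,0.006,0,0],
], fingers=23)

```text
time_s: 22.42
tcp_pos: [0.4113, -0.2403, 0.0776]
ee_rot: [[-0.158, -0.987, 0.001], [-0.987, 0.158, -0.0], [0.0, -0.001, -1.0]]
wrist_force: [-0.5, 0.8, -0.9]
gripper_width: 0.262
```

Emit:
drive_tool([
  [0,0,-0.05,0],
  [0,0,-0.1,0],
  [0,0,-0.2,0],
  [0,0,-0.35,0],
  [0,0,-0.6,0],
  [0,0,-1,0],
  [0,0,-1,0],
])

```text
time_s: 23.3
tcp_pos: [0.4131, -0.2409, 0.2021]
ee_rot: [[-0.158, -0.987, 0.01], [-0.988, 0.158, -0.003], [0.001, -0.01, -1.0]]
wrist_force: [0.4, -0.1, -0.8]
gripper_width: 0.262
```

Emit:
drive_tool([
  [-0.4,0,0,0],
  [-0.8,0,0,0],
  [-1,0,0,0],
  [-1,0,0,0],
])

```text
time_s: 23.8
tcp_pos: [0.4299, -0.1206, 0.1976]
ee_rot: [[-0.155, -0.988, -0.0], [-0.988, 0.155, 0.0], [-0.0, 0.0, -1.0]]
wrist_force: [0.0, -0.2, 0.4]
gripper_width: 0.265
```

Emit:
drive_tool([
  [-0.4,0,0,0],
  [-0.8,0,0,0],
  [-1,0,0,0],
  [-1,0,0,0],
])

```text
time_s: 24.3
tcp_pos: [0.4491, -0.0029, 0.1974]
ee_rot: [[-0.157, -0.988, -0.0], [-0.988, 0.157, -0.0], [0.0, 0.0, -1.0]]
wrist_force: [-0.9, -0.7, 0.6]
gripper_width: 0.266
```

Emit:
drive_tool([
  [-0.4,0,0,0],
  [-0.8,0,0,0],
  [-1,0,0,0],
  [-1,0,0,0],
])

```text
time_s: 24.8
tcp_pos: [0.4683, 0.1151, 0.1973]
ee_rot: [[-0.158, -0.987, -0.001], [-0.987, 0.158, -0.0], [0.0, 0.001, -1.0]]
wrist_force: [-0.1, -0.5, -0.3]
gripper_width: 0.268
```

```bash
python3 - <<'E'
from h import *
t,c=capture('top'),capture('side')
crop(t,320,140,440,260,5,'t4'); crop(c,310,130,450,250,5,'s4')
for n,k in(('top',t),('side',c)):print(n,*blob(k,brown,(.518,-.258),.024))
# blade + board composite: graduated edge vs board edge, profile along board x at several y
a=np.radians(-9.17);bx=np.array([np.cos(a),np.sin(a)]);by=np.array([-bx[1],bx[0]]);b=np.array([.518,-.257])
for y in(-.135,-.11,-.05,.05,.11,.135):
    xs=np.arange(-.135,-.06,.0025);P=b+xs[:,None]*bx+y*by
    uv=px(t,np.c_[P,np.full(len(P),.006)]).astype(np.float32)
    print(y,cv2.remap(cv2.cvtColor(t['color'],6),uv[:,:1],uv[:,1:],1).ravel().tolist())
E
```

```text
top [ 0.51922453 -0.26095124] [63.6 87.3] 85.3802719116211
side [ 0.5198868  -0.25975787] [68.3 95.7] 86.98714447021484
-0.135 [80, 75, 74, 78, 123, 184, 227, 225, 208, 206, 212, 223, 224, 223, 222, 225, 225, 225, 225, 226, 227, 223, 209, 132, 91, 75, 78, 79, 78, 77, 79]
-0.11 [82, 80, 77, 91, 128, 209, 227, 225, 225, 226, 226, 224, 223, 221, 222, 224, 224, 225, 224, 222, 210, 199, 189, 179, 210, 222, 223, 224, 224, 224, 227]
-0.05 [80, 77, 74, 90, 134, 211, 227, 207, 155, 153, 161, 164, 159, 161, 183, 216, 226, 226, 225, 225, 220, 219, 215, 194, 212, 219, 218, 220, 220, 220, 220]
0.05 [75, 75, 73, 92, 134, 208, 223, 197, 142, 154, 162, 164, 157, 160, 184, 221, 222, 220, 217, 209, 198, 188, 180, 202, 216, 222, 223, 224, 224, 224, 224]
0.11 [76, 76, 76, 93, 133, 210, 227, 226, 225, 224, 224, 224, 223, 224, 225, 226, 224, 224, 224, 226, 219, 205, 190, 193, 211, 223, 225, 224, 227, 227, 227]
0.135 [77, 77, 74, 100, 152, 227, 228, 227, 225, 224, 219, 218, 219, 222, 226, 227, 226, 226, 222, 219, 222, 222, 188, 110, 81, 73, 74, 77, 77, 77, 77]
```

View pics/t4.png

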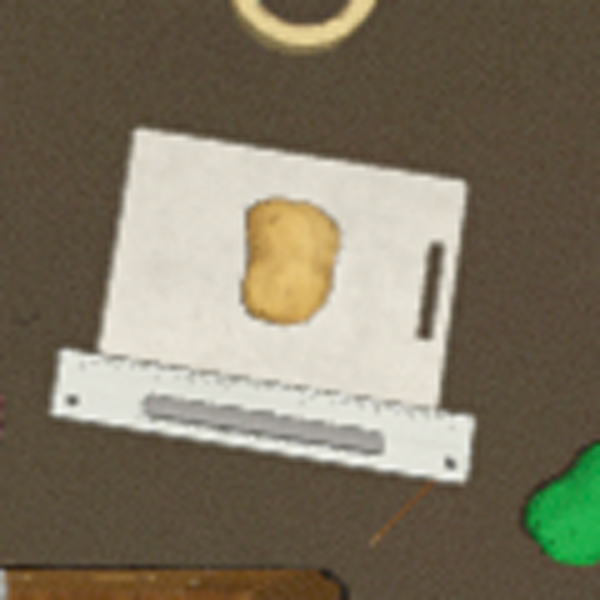

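View pics/s4.png

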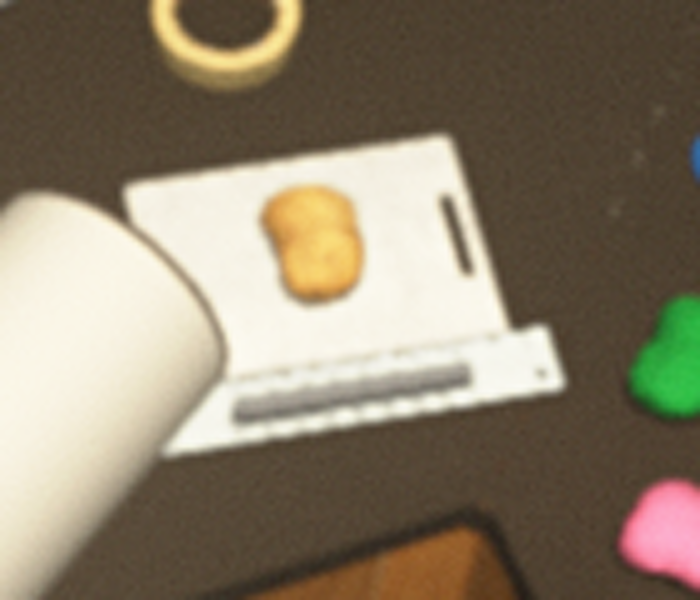

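Both views show the rule flush along the whole near edge. It overhangs both corners, with its ends at (55,380) and (472,450) in the top crop. The potato is at board centre and there is no dark gap at the ±110 mm marks. Handing in.

```bash
python3 - <<'E'
from station import order,telemetry
print(order.finish_job(),telemetry.sense()['time_s'])
E
```

```text
the job is handed in; nothing more can be done
the job is handed in; nothing more can be done
```

I set the potato in the middle of the board first, then laid the rule against the board's near long edge and handed the job in. The clock read about 25 s of the 67 s at my last check. The hand-in gives no verdict.

**Last checks:**
- **Potato:** both cameras put its centre within about 5 mm of the board's middle, and it was released and at rest.
- **Rule, seating:** I pushed it until the wrist felt about 7 N with almost no twist. The gripper then set it down at the height it was picked up from.
- **Rule, position:** top-view brightness profiles at the ±110 mm marks show no dark gap. Both ends of the rule overhang the board's corners, by roughly 28 mm and 22 mm, so it is about 4 mm off centre along the edge.
- **Bystanders:** I saw no sign that the peeler, beaker or tape was touched, but I did not re-measure them at the end.
- **Disagreements:** the two cameras differed by about 2 mm, as their calibration allows, so I relied on contact with the board edge for the final fit. Two of the side-camera fits and one rule fit were wrong because the arm was in the way, and I ignored them.

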